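# Shift the tube roller into third and start it

## Robot

A 6-joint arm with a two-finger parallel gripper is mounted at the origin on a cart in front of the work surface, level with it; the furniture and walls round the work are solid. World frame = base frame: x ahead of the robot, y to its left, z up, the work surface at z = 0. Lengths are in m, angles in rad, forces in N, time in s.
With the tool pointing down it reaches from about 0.375 to 0.975 m from the base axis. Payload 3.8 kg.
Tool frame: the origin (TCP) lies midway between the tips of the shut fingers; the grasp point (between the pads) lies 19 mm behind it; x points along the fingers, y is the direction in which the jaws open and shut, and the axes are right-handed (so a half turn about x gives the same grasp; the last joint's range is limited). The gripper opens to 88 mm and grips with 3 to 60 N. Pads are 18 mm wide; open, the fingers measure 123 mm over their backs; the gripper's body (75 mm by 187 mm) begins 45 mm behind the grasp point.
Start: joints at [1.25, 0.264, 1.604, -0, 1.274, -0.037], TCP at [0.189, 0.648, 0.239] pointing down, gripper open.
Joint ranges: [-2.63, 2.63], [-0.94, 2.18], [0.31, 2.57], [-1.31, 4.45], [0, 2.66], [-2.55, 2.55]. Speed limits (rad/s): [2.57, 2.57, 3.14, 3.14, 3.14, 3.14].

## Interface

Orientations are given as a rotation vector (axis times angle).
In Python, from cell import manip, inverse_kinematics, cams, order gives the robot as it stands. Calls block until the motion is done:
- manip.move_pose(position, orientation): joint-space move of the TCP to a pose.
- manip.move_linear(position, rate=0.15, rot=None): straight line of the TCP; rot=None keeps the orientation; rate is the mean speed in m/s.
- manip.set_joints(angles): joint-space move.
- manip.set_gripper(opening, force=None): finger opening in m; force is the grip in N (None keeps the last); returns when the fingers have stopped.
- manip.dwell(seconds).
- inverse_kinematics(position, orientation): joint angles nearest the present ones, or None.
- manip.state(): the state.
- cams.capture(name): name is "side" or "top" or "wrist"; returns a dict with "image" (420x560x3 uint8, blue, green, red), "z_map" (420x560 float32, m along the optical axis (not along the pixel's ray), 0 where there is no reading), "intrinsics" (3x3 intrinsics, pixels), "k1" (the pictures are not rectified: a ray, as slopes to the right and down, at radius r is drawn at 1 + k1 r^2 times it, then the intrinsics apply), "position" and "orientation" of the camera in the world; the wrist camera has in their place "T_tool_cam" (4x4, takes a point from camera to tool coordinates, whose origin is the TCP and whose axes are the tool frame's). Camera axes: x right, y down, z forward; pixel columns grow to the right and rows downward; lengths in m; the calibration is good to about 2 mm. A picture is of the moment at which its call begins: read the wrist's pose just before it.
A pose or a line that the arm cannot do raises manip.IKError and nothing moves.
- order.close_job(): hands the job in, once; it reports no verdict.
The state is a dict: "clock": time; "joint_pos": joint angles; "joint_velocities": joint speeds; "tau": joint torques, N m; "tool_pos": TCP position; "tcp_rot": TCP orientation; "contact_force": force on the tool from outside, world axes, zero at the start; "moment": the same for the moment, N m; "gripper_width": finger opening in m.
Only numpy, scipy, OpenCV 4.12 (cv2) and the standard library are available. Lean on these libraries where they do the work, as an engineer would, in place of code of your own. Each camera call takes 0.05 s, during which the arm holds its last target.

## Task

The tube roller's gear lever stands in the left-hand slot of its H gate. With the fingertips only, push it along that slot to the cross-channel, across to the right, then forward (away from you) fully home into the third slot, marked with three dots; only then press the green start button and let go. Do not grip the lever, do not press the red stop button, and leave the tubes on the rollers and everything else on the bench where it is.

Things in the scene. Friction and masses are not known exactly. Their poses are not given: they have to be found in the camera images.
- roller_mixer: White and grey bench-top tube roller, 240 (x) x 305 (y) x 100 mm high, fixed. Origin: centre of its underside; x points to its back (towards the wall, 'forward'), y to its left, z up. Right part (y -159 to -41 mm): drive housing, flat top 100 mm up; green and red buttons near its front, steel H-gate with gear lever behind. Left part: four rollers along y carrying two tubes, up to 100 mm high.
- gate (a point): Centre of the H gate, on the upper face of its steel plate (74 x 58 mm, 106 mm above the bench), at x 30, y -100 mm in the mixer's frame. Two slots run along the mixer's x axis, 11 mm left and 11 mm right of it, joined midway by a cross-channel along y. Slot ends, by dots: first = forward left, second = back left (towards the buttons), third = forward right, fourth = back right.
- knob (a point): Centre of the black ball knob, 32 mm in diameter, 135 mm up the lever from its pivot, which lies under the gate centre, 52 mm above the bench. Knob centre 187 mm above the bench when upright, about 10 mm lower in a slot end; it travels 28 mm to either side, 46 mm back and forward of the gate centre. Two tongues between the slots let it cross only within about 10 mm of the gate centre along x.
- third (a point): Where the knob's centre comes to rest when the lever is home in third: 46 mm forward, 26 mm right of the gate centre, 176 mm above the bench.
- gate_across (a joint): Sideways lean of the lever, rad: -0.22 left stop, 0 middle, +0.22 right stop (towards the mixer's -y). Friction only: about 2 N at the knob moves it and it stays where it is left. It starts in the left slot (about -0.2).
- gate_forward (a joint): Fore-and-aft lean of the lever, rad: -0.345 fully back (second, fourth), 0 upright (cross-channel), +0.345 fully forward (first, third). Friction only: about 2 N at the knob moves it and it stays where it is left. It starts somewhere in or near second (-0.34 to -0.15).
- start (a joint): Travel of the green start button, m: 0 released, 0.006 fully pressed (5 N); springs back. It is the left one of the two buttons.
- start_top (a point): Centre of the green button's top face (26 mm in diameter, 119 mm above the bench when released) at x -82, y -73 mm in the mixer's frame. It is pressed straight down.
- stop (a joint): Travel of the red stop button, m, same as the green one; 54 mm to the right of it (centre at x -82, y -127 mm in the mixer's frame).
- tube50_0: 50 ml tube with blue cap, 34 x 115 mm, loose, lying on the front pair of rollers, cap to the left. Origin: centre of its foot.
- tube50_2: 50 ml tube with orange cap, 34 x 115 mm, loose, lying on the rear pair of rollers, cap to the left. Origin: centre of its foot.
- buffer_bottle_1: Bystander: glass bottle with blue cap, 68 x 167 mm, upright behind the mixer. Origin: centre of its foot.
- buffer_bottle_0: Bystander: glass bottle with blue cap, 56 x 137 mm, upright behind the mixer. Origin: centre of its foot.
- tube50_1: Bystander: 50 ml tube with blue cap, 34 x 115 mm, upright behind the mixer on the left. Origin: centre of its foot.
- beaker: Bystander: clear beaker, 55 x 70 mm, behind the mixer. Origin: centre of its foot.
- reagent_bottle_0: Bystander: small white round pot, 33 x 34 mm, right of the mixer. Origin: centre of its foot.

How it is judged:
By the outcome, as a careful person would: the job done as asked, in the order asked, and still so for the second after the job is handed in, with the robot touching nothing.
It also fails if it takes over 64 s, if anything falls off the work surface, if the arm or the gripper's body presses on something with over 40 N, if the wrist force passes 120 N, or if a joint passes its speed limit or range.

## Working session

There is one attempt and no reset: what is moved stays moved. The work goes in short steps, each a Python script; the robot and the scene stay as the last script left them, time stands still between calls to the robot, and variables do not carry over. Pictures are saved under pics/ and viewed, and the job is handed in when it is done.

```bash
ls; mkdir -p pics
python3 - <<'E'
from cell import manip, cams
import cv2
s=manip.state(); print(s)
for n in("side","top","wrist"):
    c=cams.capture(n); cv2.imwrite(f"pics/{n}0.png",c["image"])
    print(n,{k:v for k,v in c.items() if k not in("image","z_map")})
E
```

```text
pics
{'clock': 0.0, 'joint_pos': array([ 1.25007731e+00,  2.64731407e-01,  1.60536180e+00, -4.11382254e-05,
        1.27370705e+00, -3.68992440e-02]), 'joint_velocities': array([ 0.00024994,  0.00097248,  0.00010826, -0.00034986,  0.00015933,
       -0.00044392]), 'tau': array([ 2.03771182e-03, -5.02112782e+01, -3.56878960e+01,  7.27591035e-02,
        2.94359168e-02, -1.95170733e-04]), 'tool_pos': array([0.18880657, 0.6473161 , 0.23740926]), 'tcp_rot': array([ 0.2210611 ,  1.55964627, -0.22449408]), 'contact_force': array([ 0.43915806, -0.21234869, -0.00801532]), 'moment': array([ 0.038353  ,  0.03312341, -0.0360669 ]), 'gripper_width': 0.08806624598088691}
side {'intrinsics': array([[542.93248619,   0.        , 277.48821437],
       [  0.        , 542.93248619, 209.0044966 ],
       [  0.        ,   0.        ,   1.        ]]), 'k1': -0.11160924786580856, 'position': array([ 0.30586277, -0.17736134,  1.10784959]), 'orientation': array([-2.51934676,  0.61857102, -0.18510559])}
top {'intrinsics': array([[501.13573658,   0.        , 274.78822365],
       [  0.        , 501.13573658, 212.77410908],
       [  0.        ,   0.        ,   1.        ]]), 'k1': -0.10257766899059623, 'position': array([0.36467779, 0.34583008, 1.20471349]), 'orientation': array([-2.21432331,  2.00226343, -0.20835686])}
wrist {'intrinsics': array([[364.49244095,   0.        , 283.52768967],
       [  0.        , 364.49244095, 211.81281693],
       [  0.        ,   0.        ,   1.        ]]), 'k1': -0.08261083328291774, 'T_tool_cam': array([[ 1.36159192e-03, -3.06466589e-01,  9.51880442e-01,
        -1.45293296e-01],
       [ 9.99998505e-01, -5.97688604e-04, -1.62285242e-03,
         1.74563775e-04],
       [ 1.06627814e-03,  9.51881228e-01,  3.06465317e-01,
        -8.00353936e-02],
       [ 0.00000000e+00,  0.00000000e+00,  0.00000000e+00,
         1.00000000e+00]])}
```

View pics/side0.png

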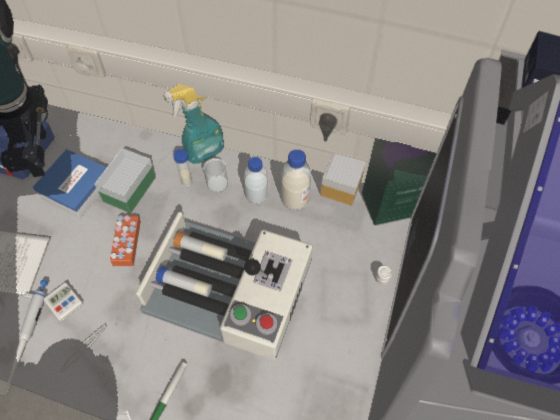

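View pics/top0.png

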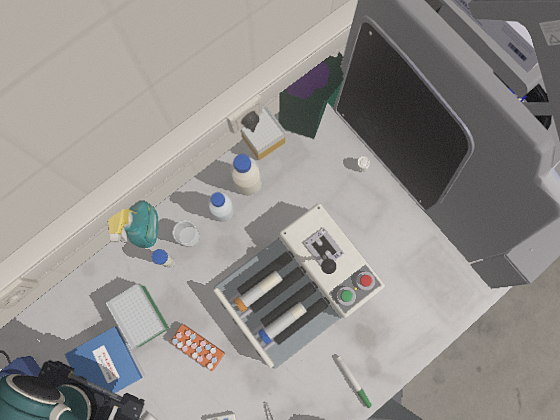

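View pics/wrist0.png

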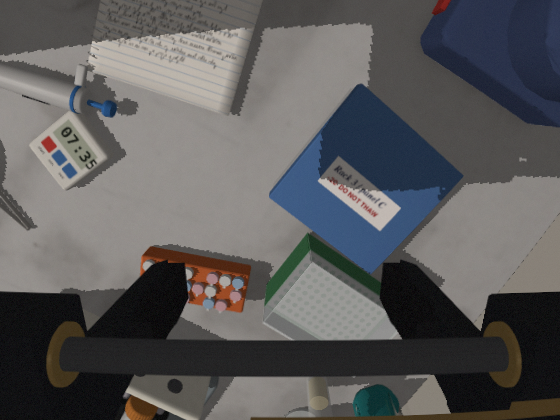

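The side view shows the green button at about (240,313), red at (266,322), the knob at (252,267) and the gate at (272,270). In the top view they are at (347,296), (366,281), (328,267) and (322,245).

```bash
cat > h.py <<'E'
import numpy as np, cv2
from scipy.spatial.transform import Rotation as R
def pose(c,st=None):
    if "T_tool_cam" in c:
        T=np.eye(4);T[:3,:3]=R.from_rotvec(st["tcp_rot"]).as_matrix();T[:3,3]=st["tool_pos"]
        T=T@c["T_tool_cam"]; return T[:3,3],T[:3,:3]
    return np.array(c["position"]),R.from_rotvec(c["orientation"]).as_matrix()
def ray(c,u,v,st=None):
    p,M=pose(c,st);K=c["intrinsics"]
    d=np.array([(u-K[0,2])/K[0,0],(v-K[1,2])/K[1,1]]);s=d.copy()
    for _ in range(20): s=d/(1+c["k1"]*(s@s))
    r=M@np.array([s[0],s[1],1.]); return p,r
def onplane(c,u,v,z,st=None):
    p,r=ray(c,u,v,st); return p+r*(z-p[2])/r[2]
def depth(c,u,v,st=None):
    p,r=ray(c,u,v,st); z=np.median(c["z_map"][int(v)-1:int(v)+2,int(u)-1:int(u)+2]); return p+r*z
def tri(a,b):
    A=np.zeros((3,3));y=np.zeros(3)
    for p,r in(a,b):
        r=r/np.linalg.norm(r);P=np.eye(3)-np.outer(r,r);A+=P;y+=P@p
    x=np.linalg.solve(A,y)
    gap=[np.linalg.norm(np.cross(x-p,r/np.linalg.norm(r))) for p,r in(a,b)]
    return x,gap
def blob(c,kind,roi):
    x0,y0,x1,y1=roi;im=c["image"][y0:y1,x0:x1];h=cv2.cvtColor(im,cv2.COLOR_BGR2HSV)
    H,S,V=cv2.split(h)
    m={"green":(H>45)&(H<90)&(S>100)&(V>50),"red":((H<8)|(H>172))&(S>130)&(V>60),"dark":V<45}[kind].astype(np.uint8)
    if kind=="dark": m=cv2.morphologyEx(m,cv2.MORPH_OPEN,cv2.getStructuringElement(cv2.MORPH_ELLIPSE,(7,7)))
    n,l,st,ce=cv2.connectedComponentsWithStats(m)
    return [(int(st[i,4]),ce[i]+[x0,y0],st[i,2:4].tolist()) for i in np.argsort(-st[1:,4])[:4]+1]
E
python3 - <<'E'
from cell import manip,cams
from h import *
C={n:cams.capture(n) for n in("side","top")}
roi={"side":(215,225,320,350),"top":(280,200,385,315)}
P={}
for n,c in C.items():
    for k in("green","red","dark"):
        b=blob(c,k,roi[n]);print(n,k,[(x[0],x[1].round(1),x[2]) for x in b])
        u=b[0][1]; P[n,k]=u
        if k!="dark": print(onplane(c,*u,0.119 if k!="dark" else .18).round(4),depth(c,*u).round(4))
    x0,y0,x1,y1=roi[n]
    cv2.imwrite(f"pics/{n}_zoom.png",cv2.resize(c["image"][y0:y1,x0:x1],None,fx=5,fy=5,interpolation=cv2.INTER_CUBIC)[:600,:800])
for k in("green","red"):
    print(k,tri(ray(C["side"],*P["side",k]),ray(C["top"],*P["top",k])))
E
```

```text
side green [(110, array([239.9, 312.6]), [11, 12])]
[0.4245 0.1926 0.119 ] [0.4241 0.1913 0.1226]
side red [(127, array([266.2, 321.5]), [13, 12])]
[0.4613 0.1532 0.119 ] [0.461  0.1527 0.1205]
side dark []Traceback (most recent call last):
  File "<stdin>", line 9, in <module>
IndexError: list index out of range
```

Run:
```python
from cell import manip,cams
from h import *
roi={"side":(215,225,320,345),"top":(280,200,385,315)}
for n in roi:
    c=cams.capture(n);x0,y0,x1,y1=roi[n]
    cv2.imwrite(f"pics/{n}_zoom.png",cv2.resize(c["image"][y0:y1,x0:x1],None,fx=5,fy=5,interpolation=cv2.INTER_CUBIC))
    if n=="top":
        for k in("green","red"):
            b=blob(c,k,roi[n]);print(b); u=b[0][1];print(onplane(c,*u,.119),depth(c,*u))
```

```text
[(23, array([347.08695652, 292.34782609]), [10, 7]), (13, array([345.92307692, 299.15384615]), [9, 3]), (3, array([342.33333333, 295.33333333]), [2, 2]), (2, array([346.5, 295.5]), [2, 2])]
[0.42998905 0.19251913 0.119     ] [0.42966904 0.19327031 0.12431972]
[(94, array([365.68085106, 280.05319149]), [11, 11])]
[0.46020071 0.15422489 0.119     ] [0.45970454 0.15522014 0.12463948]
```

View pics/side_zoom.png

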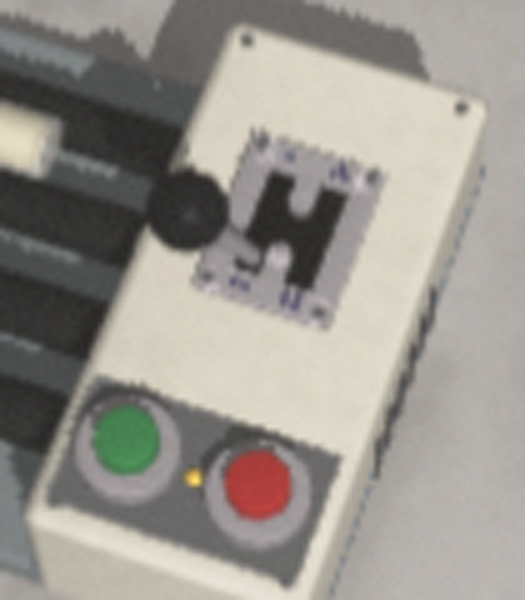

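View pics/top_zoom.png

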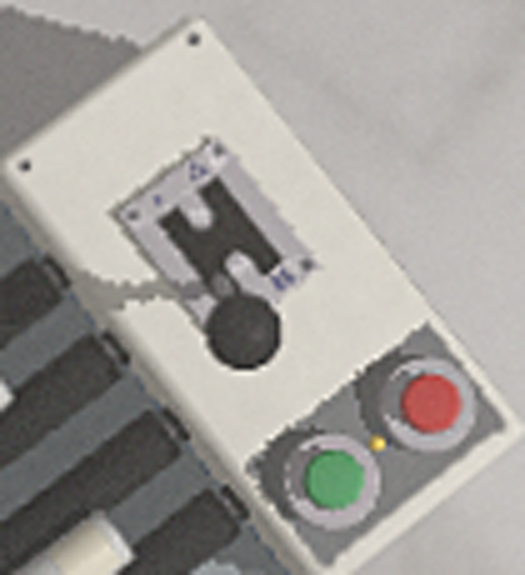

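Zooms: the knob is at (252.4,266.6) in the side view and (328.6,266.2) in the top view. The plate centre is about (273.2,271.2) in the side view. The lever is in or near second.

Run:
```python
from cell import manip,cams
from h import *
C={n:cams.capture(n) for n in("side","top")}
S,T=C["side"],C["top"]
px={"green":((239.9,312.6),(346.8,295.8),.119),"red":((266.2,321.5),(366.4,280.6),.119),"knob":((252.4,266.6),(328.6,266.2),.178),
"scrL":((215+247/5,225+40/5),(280+24.5/5,200+165/5),.1),"scrR":((215+461/5,225+107/5),(280+193/5,200+39/5),.1)}
W={}
for k,(a,b,z) in px.items():
    x,g=tri(ray(S,*a),ray(T,*b)); A=onplane(S,*a,z);B=onplane(T,*b,z)
    print(k,x.round(4),np.round(g,4),"side",A.round(4),"top",B.round(4)); W[k]=(A+B)/2
W["gate"]=onplane(S,273.2,271.2,.106)
# fit yaw+t to buttons and gate
loc=np.array([[-82,-73],[-82,-127],[30,-100]])/1e3
w=np.array([W["green"][:2],W["red"][:2],W["gate"][:2]])
lc,wc=loc-loc.mean(0),w-w.mean(0)
yaw=np.arctan2((lc[:,0]*wc[:,1]-lc[:,1]*wc[:,0]).sum(),(lc*wc).sum())
M=np.array([[np.cos(yaw),-np.sin(yaw)],[np.sin(yaw),np.cos(yaw)]]);t=w.mean(0)-M@loc.mean(0)
print("yaw",yaw,"t",t,"res mm",((loc@M.T+t-w)*1e3).round(1))
for k in W: print(k,"in mixer mm",((W[k][:2]-t)@M*1e3).round(1))
print("knob mix (tri)",((tri(ray(S,252.4,266.6),ray(T,328.6,266.2))[0][:2]-t)@M*1e3).round(1))
```

```text
green [0.4235 0.1925 0.1195] [0.0009 0.0009] side [0.4244 0.1926 0.119 ] top [0.4226 0.1926 0.119 ]
red [0.46   0.1527 0.1206] [0.0009 0.0009] side [0.4612 0.1532 0.119 ] top [0.4592 0.1526 0.119 ]
knob [0.4771 0.2427 0.1789] [0.0013 0.0013] side [0.4785 0.243  0.178 ] top [0.4759 0.2428 0.178 ]
scrL [0.5499 0.338  0.0993] [0.0011 0.0011] side [0.5509 0.3376 0.1   ] top [0.5487 0.3381 0.1   ]
scrR [0.615  0.2677 0.0991] [0.0012 0.0012] side [0.616  0.2672 0.1   ] top [0.6137 0.2679 0.1   ]
yaw 0.7306832988897813 t [0.43602645 0.30167731] res mm [[ 0.2 -0. ]
 [-0.5 -0.5]
 [ 0.3  0.5]]
green in mixer mm [-82.1 -72.9]
red in mixer mm [ -81.3 -126.9]
knob in mixer mm [ -8.6 -71.3]
scrL in mixer mm [108.9 -49. ]
scrR in mixer mm [ 110.4 -144.7]
gate in mixer mm [  29.4 -100.2]
knob mix (tri) [ -8.8 -71.4]
```

Fit residuals are under 1 mm, and the knob is about 39 mm back and 29 mm left of the gate centre. That agrees with being in second. Next I shut the gripper and move to a point behind (in front of) the knob, checking the spray bottle's position on the way.

```bash
cat >> h.py <<'E'
from cell import manip,cams,inverse_kinematics
yaw=0.7307; T0=np.array([0.43603,0.30168])
Rm=np.array([[np.cos(yaw),-np.sin(yaw)],[np.sin(yaw),np.cos(yaw)]])
def m2w(x,y,z): return np.append(Rm@np.array([x,y])/1e3+T0,z/1e3)
def w2m(p): return np.append(Rm.T@(np.asarray(p)[:2]-T0),p[2])*1e3
ym=np.array([-np.sin(yaw),np.cos(yaw),0]);xm=np.array([np.cos(yaw),np.sin(yaw),0])
ROT=R.from_matrix(np.column_stack([[0,0,-1],ym,xm])).as_rotvec()
def rep(tag=""):
    s=manip.state();f=s["contact_force"];fm=np.append(Rm.T@f[:2],f[2])
    print(tag,"t%.2f"%s["clock"],"tcp_m",w2m(s["tool_pos"]).round(1),"F_m",fm.round(1)); return fm
def lin(x,y,z,rate=.12): manip.move_linear(m2w(x,y,z),rate=rate)
E
python3 - <<'E'
from h import *
c=cams.capture("side")
for u,v in((205,140),(185,97),(200,120)): print(depth(c,u,v).round(3))
for p in((-55,-71,260),(-55,-71,165),(76,-128,165),(30,-20,165),(-82,-73,112)):
    j=inverse_kinematics(m2w(*p),ROT); print(p,m2w(*p).round(3),None if j is None else j.round(2))
E
```

```text
[0.546 0.648 0.077]
[0.52  0.66  0.229]
[0.545 0.661 0.137]
(-55, -71, 260) [0.442 0.212 0.26 ] [ 0.4  -0.1   1.96 -0.    1.29 -1.91]
(-55, -71, 165) [0.442 0.212 0.165] [ 0.4  -0.03  2.07 -0.    1.1  -1.91]
(76, -128, 165) [0.578 0.257 0.165] [ 0.38  0.24  1.77 -0.    1.13 -1.92]
(30, -20, 165) [0.472 0.307 0.165] [ 0.53  0.11  1.93 -0.    1.11 -1.77]
(-82, -73, 112) [0.424 0.193 0.112] [ 0.37 -0.02  2.17 -0.    0.99 -1.93]
```

Run:
```python
from h import *
manip.set_gripper(0.0); rep("shut")
manip.move_pose(m2w(-55,-71,250),ROT); rep("above")
s=manip.state(); c=cams.capture("wrist"); cv2.imwrite("pics/w1.png",c["image"])
c=cams.capture("side"); cv2.imwrite("pics/s1.png",c["image"])
print(s["gripper_width"])
```

```text
shut t1.80 tcp_m [ 47.2 422.8 238.7] F_m [-0.7  0.6  0.6]
above t3.63 tcp_m [-54.7 -70.7 250.1] F_m [ 0.4 -1.3 -0.5]
0.0003916834645337787
```

View pics/w1.png

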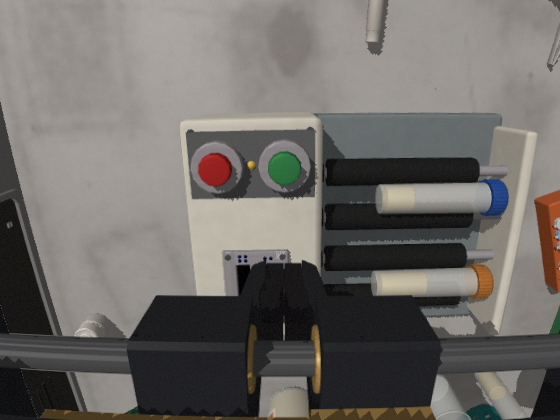

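View pics/s1.png

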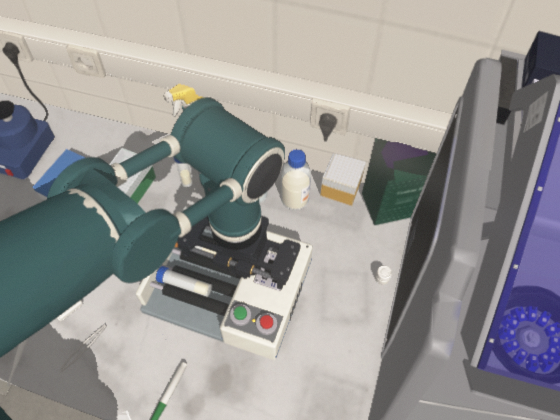

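Wrist view: green is at (284,167), red at (215,170), and the fingers at the bottom hide the knob. I'll cross-check green from this view, then descend and push forward.

Run:
```python
from h import *
s=manip.state(); c=cams.capture("wrist")
for u,v in((284,168),(214.5,169.5)): print(w2m(onplane(c,u,v,.119,s)).round(1), "ring depth z")
for u,v in((284,168),(263,168),(305,168),(284,190),(250,190)): print((u,v),w2m(depth(c,u,v,s)).round(1))
lin(-55,-71,168,.12); rep("down")
x=-45
while x<5:
    x=min(5,x+10); lin(x,-71,168,.08); f=rep(x)
    if abs(f).max()>25: break
```

```text
[-81.  -69.9 119. ] ring depth z
[ -79.9 -123.5  119. ] ring depth z
(284, 168) [-81.6 -70.  122.1]
(263, 168) [-79.6 -86.5 111.9]
(305, 168) [-79.6 -53.4 112. ]
(284, 190) [-61.7 -69.9 111.7]
(250, 190) [-58.8 -98.3 100.5]
down t4.62 tcp_m [-54.5 -71.1 168.6] F_m [0.5 0.4 0.3]
-35 t5.02 tcp_m [-34.1 -71.1 168.3] F_m [ 0.1 -1.4  0.3]
-25 t5.29 tcp_m [-24.8 -70.7 167.8] F_m [-0.9  1.3 -0.2]
-15 t5.57 tcp_m [-14.8 -70.9 167.9] F_m [-0.8  1.8 -1.2]
-5 t5.84 tcp_m [ -4.7 -71.  167.9] F_m [-0.6  1.   0. ]
5 t6.12 tcp_m [  5.6 -71.1 168. ] F_m [-0.8  0.5  0.2]
```

Contact is ambiguous at a ~2 N level, so I'll look.

Run:
```python
from h import *
a=[]
for n in("wrist","side","top"):
    c=cams.capture(n);im=c["image"]
    if n=="side": im=im[200:340,170:350]
    if n=="top": im=im[180:320,260:400]
    a.append(im); cv2.imwrite(f"pics/{n}2.png",cv2.resize(im,None,fx=1 if n=="wrist" else 4,fy=1 if n=="wrist" else 4))
```

```text
(no output)
```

View pics/wrist2.png

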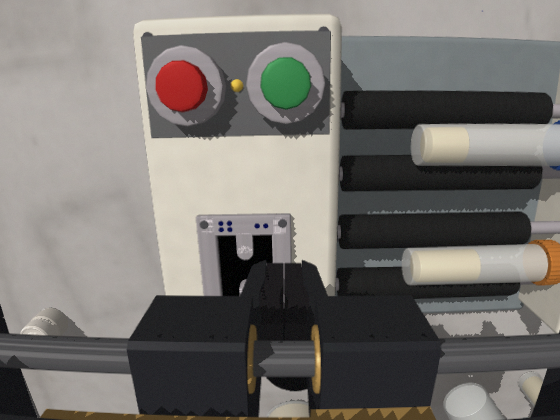

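View pics/side2.png

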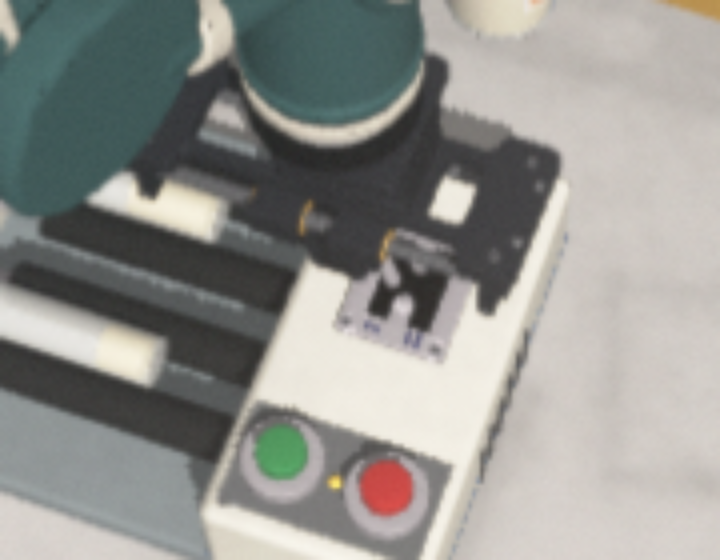

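View pics/top2.png

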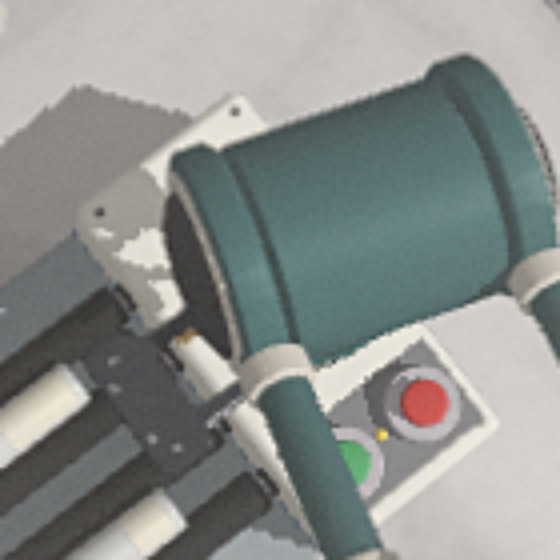

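The shank has moved up to the cross-channel, but the knob is hidden by the hand. I'll back off, go round to the left and look with the wrist camera.

Run:
```python
from h import *
lin(-12,-71,168); lin(-12,-15,200,.15); lin(70,-15,200,.15); rep()
s=manip.state(); c=cams.capture("wrist"); cv2.imwrite("pics/w3.png",c["image"]); 
c=cams.capture("side"); cv2.imwrite("pics/s3.png",cv2.resize(c["image"][200:340,170:350],None,fx=4,fy=4))
```

```text
t7.84 tcp_m [ 69.2 -15.3 199.1] F_m [ 0.1 -0.6 -0.7]
```

View pics/w3.png

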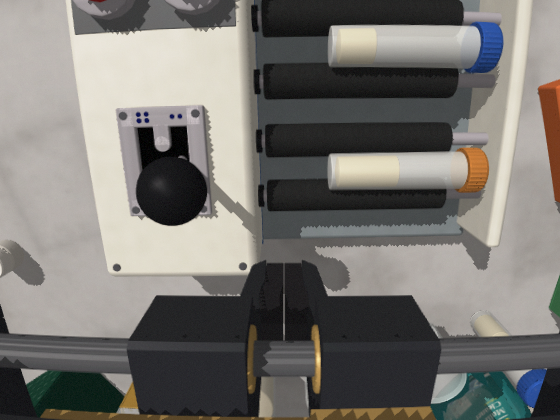

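View pics/s3.png

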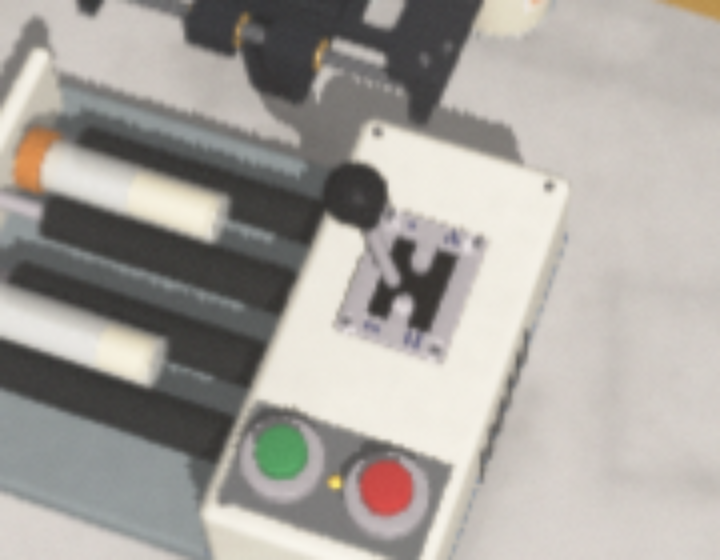

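The knob shows at wrist (171,190) and side (259,248.8).

Run:
```python
from h import *
s=manip.state(); w=cams.capture("wrist"); S=cams.capture("side")
x,g=tri(ray(w,171,190,s),ray(S,259,248.75)); print(w2m(x).round(1),np.round(g,4))
print(w2m(onplane(S,259,248.75,.185)).round(1),w2m(onplane(w,171,190,.185,s)).round(1))
```

```text
[ 32.7 -69.3 176.3] [0.0006 0.0006]
[ 29.1 -71.3 185. ] [ 30.  -66.2 185. ]
```

The knob is at x≈29.5, within ±10 mm of the gate centre, so I can push across.

Run:
```python
from h import *
lin(30,-15,200,.15); lin(30,-15,170,.12); rep("start")
y=-40; lin(30,y,170,.08); rep()
while y>-96:
    y-=8 if y>-84 else 3; lin(30,y,170,.06); f=rep(y)
    if np.hypot(f[0],f[1])>10: break
lin(30,y+20,170); 
lin(30,-15,200,.15);lin(70,-15,200,.15); rep()
s=manip.state(); w=cams.capture("wrist"); cv2.imwrite("pics/w4.png",w["image"]); 
c=cams.capture("side"); cv2.imwrite("pics/s4.png",cv2.resize(c["image"][200:340,170:350],None,fx=4,fy=4))
```

```text
start t8.86 tcp_m [ 30.  -14.9 169.2] F_m [ 0.3  0.1 -0.1]
 t9.32 tcp_m [ 30.2 -40.9 170.5] F_m [ 0.7 -0.2 -0.1]
-48 t9.61 tcp_m [ 30.  -48.3 170.1] F_m [-0.2  1.1  0.9]
-56 t9.89 tcp_m [ 30.  -56.4 170. ] F_m [0.5 1.1 1.1]
-64 t10.18 tcp_m [ 30.  -64.5 169.9] F_m [-0.2  0.5  1.2]
-72 t10.46 tcp_m [ 29.9 -72.6 169.9] F_m [0.6 0.4 0.2]
-80 t10.74 tcp_m [ 30.  -80.6 169.9] F_m [1.6 0.1 0.1]
-88 t11.03 tcp_m [ 29.9 -88.5 169.8] F_m [-0.3  1.2  0. ]
-91 t11.28 tcp_m [ 29.8 -91.1 169.8] F_m [ 1.2  0.2 -1.3]
-94 t11.53 tcp_m [ 29.9 -94.  169.8] F_m [ 0.8  0.7 -0.4]
-97 t11.78 tcp_m [ 29.8 -96.1 169.7] F_m [-0.3  4.9 -1.8]
 t13.12 tcp_m [ 69.5 -15.6 199. ] F_m [-1.1  0.2 -0.6]
```

View pics/w4.png

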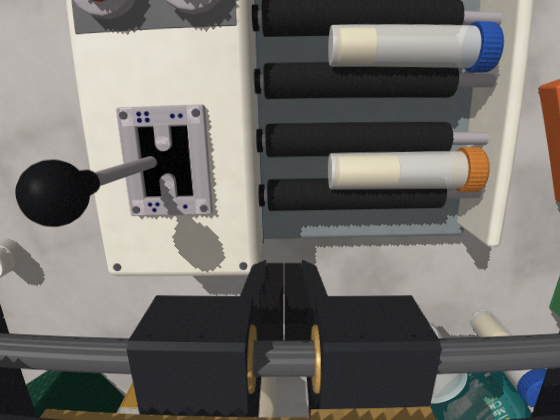

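View pics/s4.png

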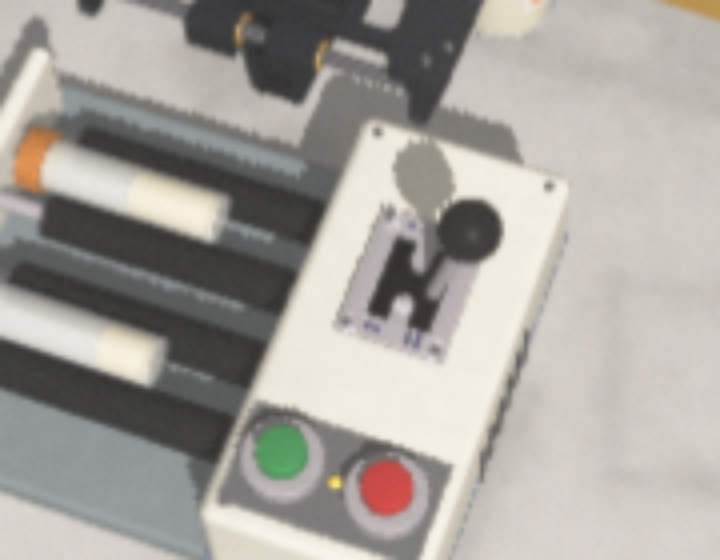

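The lever is hard against the right stop, with the knob at side (287.5,257.8). Next: round to the front and push forward.

Run:
```python
from h import *
S=cams.capture("side"); print(w2m(onplane(S,287.5,257.75,.184)).round(1))
lin(-25,-15,205,.18); lin(-25,-126,205,.18); lin(-25,-126,168,.12); rep("start")
x=-5; lin(x,-126,168,.08); rep(x)
while x<57:
    x+=8 if x<40 else 2; lin(x,-126,168,.06); f=rep(x)
    if np.hypot(f[0],f[1])>14: break
lin(x-25,-126,168); lin(-40,-90,230,.18); lin(40,0,230,.2);rep()
w=cams.capture("wrist"); cv2.imwrite("pics/w5.png",w["image"]); 
c=cams.capture("side"); cv2.imwrite("pics/s5.png",cv2.resize(c["image"][200:340,170:350],None,fx=4,fy=4))
```

```text
[  30.7 -128.9  184. ]
start t15.17 tcp_m [ -25.3 -125.2  167.6] F_m [-0.4  1.  -1.1]
-5 t15.57 tcp_m [  -4.1 -126.1  168.5] F_m [-0.4  0.1  0.1]
3 t15.85 tcp_m [   3.3 -126.1  168. ] F_m [ 0.2  0.1 -0.7]
11 t16.13 tcp_m [  11.1 -125.9  167.9] F_m [-0.9  0.2 -0.5]
19 t16.42 tcp_m [  19.4 -125.9  167.9] F_m [-0.1  0.5  0.3]
27 t16.70 tcp_m [  27.5 -125.9  167.9] F_m [ 0.1  0.9 -0.3]
35 t16.98 tcp_m [  35.4 -125.9  167.8] F_m [-0.5  0.3 -1. ]
43 t17.27 tcp_m [  43.3 -125.9  167.8] F_m [-0.9  0.7 -0.5]
45 t17.52 tcp_m [  44.9 -125.9  167.9] F_m [-1.1  1.  -1.3]
47 t17.77 tcp_m [  46.9 -125.9  167.9] F_m [-1.7  0.6 -0.9]
49 t18.02 tcp_m [  49.1 -126.   168. ] F_m [-2.   1.6 -2.2]
51 t18.27 tcp_m [  51.2 -126.   168. ] F_m [-1.2  0.8 -1.8]
53 t18.52 tcp_m [  53.2 -126.   168. ] F_m [-2.4  1.  -0.6]
55 t18.77 tcp_m [  54.7 -126.   167.8] F_m [-3.7  1.4 -1.4]
57 t19.02 tcp_m [  56.1 -125.9  167.5] F_m [-4.9  1.3 -1.4]
 t20.84 tcp_m [ 39.5  -0.4 229.1] F_m [-0.1 -0.4 -0.6]
```

View pics/w5.png

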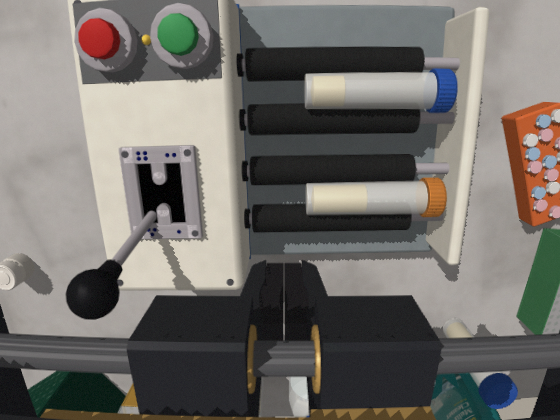

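View pics/s5.png

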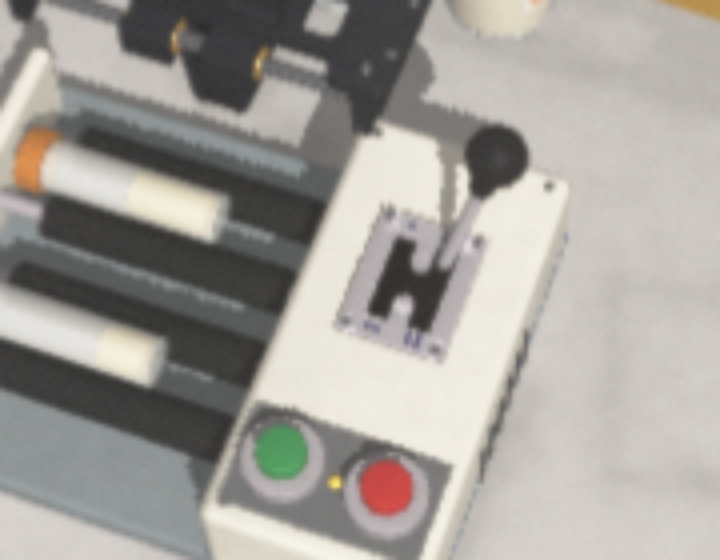

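Run:
```python
from h import *
s=manip.state(); w=cams.capture("wrist"); S=cams.capture("side")
a,b=(93,293),(294.25,239.25)
x,g=tri(ray(w,*a,s),ray(S,*b)); print(w2m(x).round(1),np.round(g,4))
print(w2m(onplane(S,*b,.176)).round(1),w2m(onplane(w,*a,.176,s)).round(1), "want 76 -126 176")
```

```text
[  80.4 -125.4  170.6] [0.0002 0.0002]
[  77.3 -126.3  176. ] [  77.3 -122.1  176. ] want 76 -126 176
```

The knob is home in third (≈77,−126 measured; 76,−126 expected; the push met the stop). Now I press the green button.

Run:
```python
from h import *
lin(-82,-40,200,.2); lin(-82,-73,160,.15); lin(-82,-73,123,.08); f0=rep("near")
z=121
while z>=106:
    lin(-82,-73,z,.03); manip.dwell(.1); f=rep(z)
    if f[2]-f0[2]>12: break
    z-=1.5
manip.dwell(.3); rep("hold")
w=cams.capture("wrist"); cv2.imwrite("pics/w6.png",w["image"])
lin(-82,-73,160,.1); rep("up")
```

```text
near t22.95 tcp_m [-82.1 -72.8 123.1] F_m [-1.   0.1  1.2]
121 t23.30 tcp_m [-81.5 -73.1 121.5] F_m [0.3 0.7 1.5]
119.5 t23.65 tcp_m [-81.5 -73.1 119.8] F_m [0.4 0.6 3. ]
118.0 t24.00 tcp_m [-81.5 -73.1 118.3] F_m [1.8 0.7 5.7]
116.5 t24.35 tcp_m [-81.5 -73.2 117.3] F_m [0.7 2.1 9.2]
115.0 t24.70 tcp_m [-81.4 -73.2 117.2] F_m [-3.6  2.8 18.1]
hold t25.00 tcp_m [-81.4 -73.2 117.2] F_m [-2.9  2.6 18.2]
up t25.65 tcp_m [-82.8 -72.9 159.1] F_m [ 0.2 -0.  -0.3]
```

View pics/w6.png

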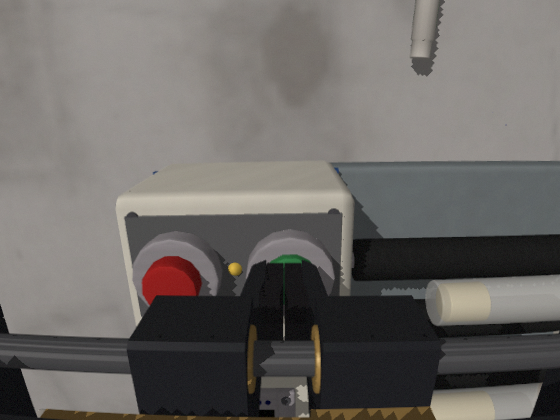

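The push bottomed out at a reported z of 117.2 rather than about 113. I need to know whether the button fully travelled or the fingers met the collar, so I'll measure heights of the button, collar and panel.

Run:
```python
from h import *
lin(-82,-73,200,.15); lin(-20,-73,200,.2)
s=manip.state(); w=cams.capture("wrist"); cv2.imwrite("pics/w7.png",w["image"])
print(w2m(s["tool_pos"]))
p,M=pose(w,s)
# height/position map over the region from z_map
H,W=w["z_map"].shape; rows=[]
for v in range(0,300,1):
    for u in range(100,400,1):
        z=w["z_map"][v,u]
        if z>0:
            q,r=ray(w,u,v,s); rows.append(w2m(q+r*z))
a=np.array(rows); np.save("pc.npy",a)
for nm,c in(("green",(-82,-70)),("red",(-82,-124))):
    d=np.hypot(a[:,0]-c[0],a[:,1]-c[1])
    for r0 in range(0,40,3):
        m=(d>=r0)&(d<r0+3)
        if m.sum(): print(nm,r0,np.percentile(a[m,2],[10,50,90]).round(1))
m=(abs(a[:,0]+30)<15)&(abs(a[:,1]+100)<40);print("housing",np.percentile(a[m,2],[10,50,90]))
m=(abs(a[:,0]-30)<30)&(abs(a[:,1]+122)<3);print("plate",np.percentile(a[m,2],[10,50,90]) if m.sum() else 0)
```

```text
[-21.23386474 -72.60354864 198.36278173]
green 0 [121.5 122.4 123.3]
green 3 [121.5 122.5 123.3]
green 6 [121.6 122.4 123.2]
green 9 [119.4 121.8 123. ]
green 12 [111.6 112.7 121.6]
green 15 [111.5 112.3 113.3]
green 18 [100.8 111.9 112.9]
green 21 [ 99.7 100.7 102.1]
green 24 [ 99.6 100.6 101.6]
green 27 [ 98.6 100.4 267.1]
green 30 [ 97.7 100.  267.3]
green 33 [ 97.4  99.9 267.1]
green 36 [ 96.7  99.5 113.2]
green 39 [ 93.3  99.5 113. ]
red 0 [121.7 122.3 123. ]
red 3 [121.4 122.4 123.1]
red 6 [121.4 122.3 123.1]
red 9 [113.1 121.8 122.8]
red 12 [111.8 113.  122.1]
red 15 [111.4 112.3 113.2]
red 18 [100.5 111.6 112.8]
red 21 [ 99.9 100.9 111.9]
red 24 [ 99.4 100.6 101.6]
red 27 [ 98.5 100.3 101.5]
red 30 [ 97.8 100.  101.2]
red 33 [ 97.1  99.7 111.5]
red 36 [ 97.4  99.8 113. ]
red 39 [ 97.5  99.7 113. ]
housing [ 98.48112443  99.62818232 220.90866002]
plate [104.27156053 105.09533222 106.00483255]
```

View pics/w7.png

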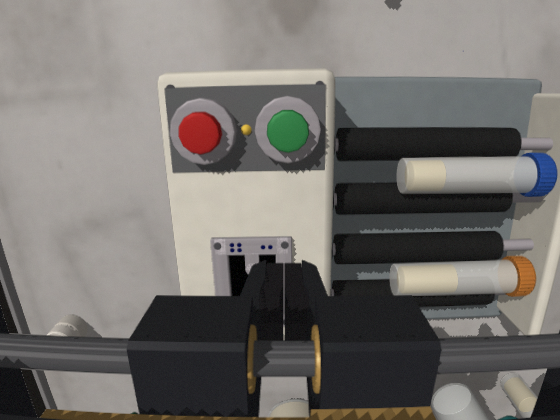

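Button top ≈122.4, collar ≈112, panel ≈100. The collar sits 10 mm below the button top, more than its 6 mm travel. The hard stop at about 5 mm below first contact, with 18 N against the 5 N needed, must therefore be the button bottoming out. It has sprung back to the same height as red. Final check from clear of the mixer.

Run:
```python
from h import *
lin(-20,-73,230,.2); lin(20,60,260,.25); rep()
c=cams.capture("side"); cv2.imwrite("pics/s8.png",c["image"])
cv2.imwrite("pics/s8z.png",cv2.resize(c["image"][200:350,150:350],None,fx=4,fy=4))
```

```text
t27.59 tcp_m [ 19.1  59.6 258.9] F_m [-0.1 -0.5  0.1]
```

View pics/s8z.png

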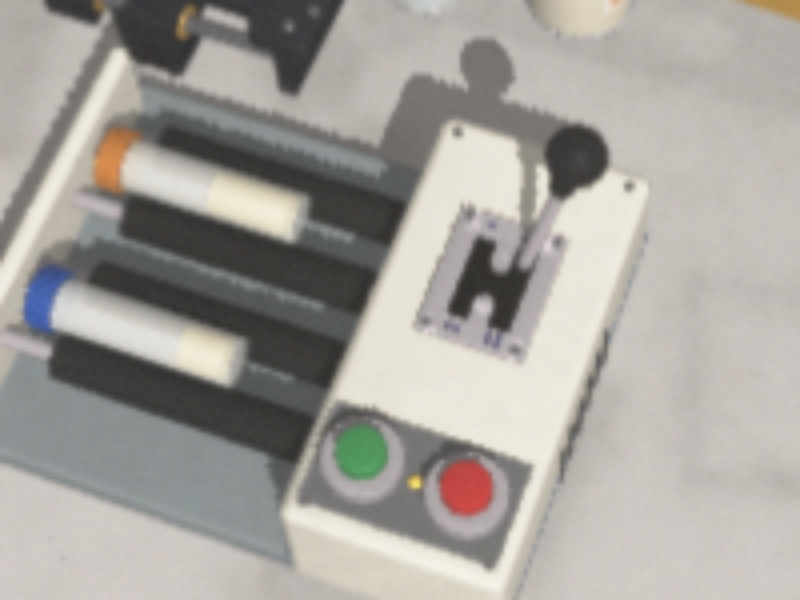

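View pics/s8.png

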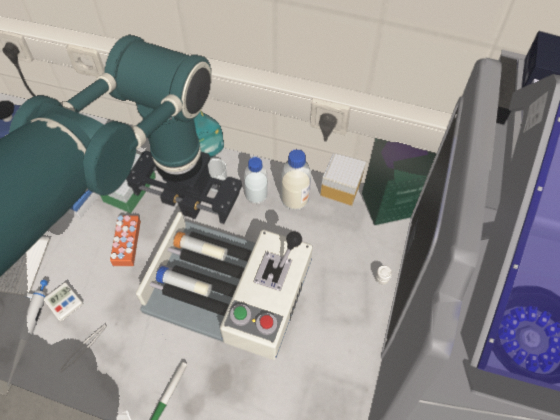

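The knob is still home in third, at side (294,239). The tubes on the rollers, both bottles and the pot are where they were, and both buttons are up. The arm is in free space, so I'm handing in.

Run:
```python
from h import *
from cell import order
rep(); print(order.close_job()); rep()
```

```text
t27.64 tcp_m [ 19.1  59.1 258.9] F_m [-0.1 -0.2  0.4]
the job is handed in; nothing more can be done
None
the job is handed in; nothing more can be done
```

The lever is home in third, the green start button was pressed after that and released, and the job was handed in at 27.6 s. With the fingers shut, I pushed the knob along the left slot to the cross-channel, across to the right stop, then forward into third. I never gripped it.

**Last checks**
- **Lever:** with the knob's height taken as 176 mm, the side camera puts it at (77, −126) mm in the mixer's frame, where (76, −126) is expected. The push force had risen to 5 N against the end stop.
- **Button and bench:** the last side picture shows the green and red buttons both up. The lever is still in third, and the tubes on the rollers, both bottles and the pot are where they were. The hand hid the beaker and the upright tube behind the mixer in that picture, so I did not recheck those two. The arm was in free space with forces near zero.

**Disagreements**
- **Button height:** the button bottomed out at a reported 117 mm rather than 113 mm. The wrist camera's depth reading also puts its top at about 122 mm rather than 119 mm, and its collar at about 112 mm. The hard stop reached 18 N, against the 5 N a full press needs, and was well above the collar, so I took it as a full press.
- **Knob by wrist camera:** alone it read about 4 mm further left. Combining both cameras gave (80, −125) mm and 171 mm high, about 5 mm low. I put both down to calibration error.

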